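Clamp a sample jar with a twist-lock telescoping hold-down

ROBOT

A 6-joint arm with a two-finger parallel gripper is mounted at the origin on the work surface. World frame = base frame: x ahead of the robot, y to its left, z up, the work surface at z = 0. Lengths are in mm, angles in rad, forces in N, time in s.
With the tool pointing down it reaches from about 400 to 925 mm from the base axis. Payload 12.5 kg.
Tool frame: the origin (TCP) lies at the very end of the fingers, on their centre line; the grasp point (between the pads) lies env.grip_point_offset behind it (env.grip_point_offset is the distance from the TCP to the grasp point, in mm); y points along the fingers, z is the direction in which the jaws open and shut, and the axes are right-handed (so a half turn about y gives the same grasp; the last joint's range is limited). The gripper opens to 95 mm and grips with 3 to 60 N. Pads are 20 mm wide; open, the fingers measure 119 mm over their backs; the gripper's body (75 mm by 180 mm) begins 59 mm behind the grasp point.
Start: joints at [-1.307, 0.491, 1.559, -0, 1.092, -0.106], TCP at [225.917, -582.759, 214.661] pointing down, gripper open.
Joint ranges: [-3.1, 3.1], [-0.84, 2.19], [0.05, 2.79], [-1.13, 4.28], [0.06, 2.93], [-2.69, 2.69]. Speed limits (rad/s): [2.22, 2.22, 2.79, 3.14, 3.14, 3.14].

INTERFACE

Orientations are given as [roll, pitch, yaw] about the fixed x, y, z axes, in that order (R = Rz(yaw) Ry(pitch) Rx(roll)).
In Python, from cell import readout, read_camera, env, nets gives the robot as it stands.
- The arm moves only by the tool apply_moves, never from a script. Its argument "increments" is a list of rows, each a list of 3 entries, a list of its own where there are three numbers: the shift along the tool's x, y, z in cm, then the turn, a rotation vector about the tool's x, y, z in degrees, then the finger opening in cm, from 0 to 9.51. A call has exactly 5 rows; each row shifts and turns the pose as measured when the row begins, along the tool's axes as they then stand; what a row does not reach is not made up. A row lasts 1/8 s, in which the tool goes at most 62.5 mm and 10.7 degrees, less where a joint would pass 70% of its speed; a pose out of reach is approached as far as the arm can. A call with a gripper value outside its range is refused whole. The fingers move at their own pace and stop on an object; the grip force is fixed at half the most. Time passes only in rows, so rows that do not move let the fingers close, or fill a call up. It gives the time, the measured TCP pose, the force and the opening at its end, in the units of the state.
- readout.state(): the state, without advancing time (a new reading comes with each control period).
- read_camera(name): name is "scene" or "top" or "wrist"; returns a dict with "img" (384x512x3 uint8, red, green, blue), "vfov" (degrees; the focal length in pixels is half the picture's height over the tangent of half this angle, whatever the lens; pixels are square), "cx", "cy" (the principal point, pixels), "distortion" ([k1, k2, p1, p2, k3] as OpenCV has them; the pictures are not rectified), "rvec" (rotation vector, rad) and "tvec" (3), from world to camera coordinates, as OpenCV has them; the wrist camera has in their place "mount" (4x4, takes a point from camera to tool coordinates, whose origin is the TCP and whose axes are the tool frame's). Camera axes: x right, y down, z forward; pixel columns grow to the right and rows downward; lengths in mm; the calibration is good to about 2 mm. A picture is of the moment at which its call begins: read the wrist's pose just before it. There is no depth.
- env.job_done(): hands the job in, once; it reports no verdict.
Trained networks look in a picture, given as the dict that the camera call returned (one of the last four; its "shot" number tells which), for a name from the list of things; names that differ only in an ending like _2 or _b are one class to them, and where a whole thing is asked for, a point or a joint stands for the part that bears it (a point fixed in the world has none). Each returns a list of dicts, best first, with "confidence" (0 to 1); they miss things now and then, are a little off and sometimes report something else, mostly with a low value. They report only what shows in the picture. A call takes as long as a camera call. They do not tell look-alikes from the thing itself.
- nets.look_for(picture, thing): "point" ([x, y, z] in mm, in the coordinates of the camera as it stood for that picture, good to about 4 mm: the middle of the surface that is visible of it).
- nets.mark_of(picture, thing): "point" ([x, y, z] in mm, in the coordinates of the camera as it stood for that picture, good to about 4 mm: a listed point, or the origin of a listed thing).
The state is a dict: "t": time; "joints": joint angles; "qvel": joint speeds; "tau": joint torques, N m; "eef_pos": TCP position; "tcp_rot": TCP orientation; "ft_force": force on the tool from outside, world axes, zero at the start; "moment": the same for the moment, N m; "opening": opening from 0.0 (shut) to 1.0 (fully open).
Only numpy, scipy, OpenCV 4.12 (cv2) and the standard library are available. Lean on these libraries where they do the work, as an engineer would, in place of code of your own. Each camera call takes 0.05 s, during which the arm holds its last target. There are 200 camera calls.

TASK

Secure the sample jar in its holder: twist the T-handle anticlockwise to free the telescoping rod, slide the rod down until its sprung foot presses on the jar's lid with the spring about half compressed, and twist the handle fully back so that the rod is locked at that length, feeling for the nearest notch and never forcing the handle or pressing harder than the spring does. Let go of the handle, and leave the things around it where they are.

Things in the scene. Friction and masses are not known exactly. Their poses are not given: they have to be found in the camera images.
- handle (a point): Centre of the grey T-handle on top of the telescoping rod: an upright bar 50 mm long (its y axis), 12 mm thick (its x axis), 30 mm high (z up; 15 mm above and below this point). The rod's vertical axis passes through this point. Below the bar: a black collar 18 mm across, then a 12 mm steel rod that runs down through the stand's top plate.
- probe (a joint): Turn of handle and rod, rad: 0 = locked, at an end stop (bar along the stand's y axis); grows anticlockwise seen from above to an end stop at 1.3. Above 0.9 the rod is free to slide. Turning takes 0.05 N m. Where there is no notch the pin meets a tooth at about 0.5 on the way back, and moment and up or down push climb fast: over 20 N at the pin (0.5 N m on the handle) damages it. In a notch it turns freely back to 0.
- swivel (a joint): How far the rod, with handle and foot, has slid down from its top end, m, 0 to 0.076. Sliding takes 1.8 N of friction; the moving weight is 1.5 N; the unlocked rod stays where it is left unless the foot's spring pushes it up.
- stand: Sample holder fixed on the bench: white base 150 x 190 x 20 mm, aluminium column at its -y side, top plate (36 mm wide, upper face 216 mm high), a light fork below it (118 to 126 mm high), toothed post at +y. Origin: on the bench, on the rod's axis. z up, y from the column towards the toothed post.
- teeth: The post with 5 steel teeth, part of the stand (same origin and axes), 22 mm to +y of the rod's axis. A round pin 4 mm thick sticks 28 mm out of the rod; locking swings it in between two teeth. Teeth are round-ended, 6.5 mm thick, one every 12 mm of height, so the pin fits freely in about 1.5 mm of every 12 mm. Where the bands lie is not given: it must be felt; off-centre, a tooth pushes the pin towards the nearer gap.
- foot: Round rubber foot, 28 mm across, 8 mm thick, below the rod, on a coil spring of 0.4 N/mm with 24 mm of travel and no preload. Origin: centre of its lower face; unloaded it hangs 177 mm below the handle's centre, and the spring lets it yield upwards. It does not turn with the handle.
- jar_top (a point): Centre of the top of the lid of the loose sample jar (48 mm across, 50 mm high), which stands on the holder's round rubber-topped platform under the foot.
- jar: The sample jar itself; origin at the centre of its underside, z up.
- tube_rack: Bystander, to be left alone: white plastic tube rack with stoppered tubes, 78 x 144 mm, 80 mm high; origin at the centre of its underside.
- flask: Bystander, to be left alone: small clear conical flask, base 80 mm across, 98 mm high; origin at the centre of its underside.
- tip_box: Bystander, to be left alone: grey pipette-tip box with clear lid, 85 x 120 mm, 63 mm high; origin at the centre of its underside.
- vial: Bystander, to be left alone: small capped vial, 26 mm across, 52 mm high; origin at the centre of its underside.
- dish: Bystander, to be left alone: flat clear culture dish, 90 mm across, 14 mm high; origin at the centre of its underside.
- marker: Bystander, to be left alone: marker pen, 125 mm long, 14 mm thick; origin at the centre of its underside.
Mind the look-alikes: they are no part of the job. Of the things shaped like the jar, the clear one is meant.

How it is judged (in metres and radians):
On the way, in this order (a step that is already met when the one before it is completed fails the run):
1. the handle is twisted to free the rod while the foot is still off the jar (value of joint probe above 0.8 rad and contact force between foot and jar below 0.2 N), for 0.1 s.
2. the rod is slid down, still free, until the foot presses on the lid (contact force between foot and jar above 1.2 N and value of joint probe above 0.5 rad), for 0.1 s.
3. the handle is twisted back to the locked position with the foot pressing (value of joint probe below 0.2 rad and contact force between foot and jar between 1.2 and 10.5 N), for 0.2 s.
At the end, for the whole second after the job is handed in: The handle is turned back to within 0.2 rad of locked, the foot presses on the lid with 1.2 to 10.5 N (spring compressed at least 3 mm), its centre within 15 mm of the lid's centre, the jar upright within 0.1 rad, everything at rest (all of step 3 and horizontal distance between jar_top and foot below 0.015 m and angle between jar's own z axis and vertical below 0.1 rad and linear speed of jar below 0.02 m/s and velocity of joint swivel between -0.01 and 0.01 m/s); the robot touches nothing.
It fails at once if the foot is pressed on the jar with more than 14 N (contact force between foot and jar above 14 N).
It fails at once if the locking pin is forced against the teeth with more than 20 N (contact force between teeth and anything else above 20 N).
It fails at once if a bystander is pushed more than 25 mm (distance of any of tube_rack, flask, tip_box, vial, dish, marker from where it was at the start of the episode above 0.025 m).
It also fails if it takes over 72 s, if anything falls off the work surface, if the arm or the gripper's body presses on something with over 40 N, if the wrist force passes 120 N, or if a joint passes its speed limit or range.

## Working session

There is one attempt and no reset: what is moved stays moved. The work goes in short steps, Python scripts to look and compute and a tool call to move; the robot and the scene stay as the last step left them, time stands still between calls to the robot, and variables do not carry over. Pictures are saved under pics/ and viewed, about 8 in all and at most 12, crops included, and the job is handed in when it is done.

Besides the shell and the picture viewer there is one more tool, called by a JSON object that holds its "name" and its "arguments". apply_moves: Moves the arm, as the interface text tells. Its arguments: {"type":"object","properties":{"increments":{"type":"array"}},"required":["increments"]}

```bash
mkdir -p pics; ls; cat > h.py <<'E'
import numpy as np, cv2
from scipy.spatial.transform import Rotation as R
from cell import readout, read_camera, env, nets
def K(p):
    f=p["img"].shape[0]/2/np.tan(np.radians(p["vfov"])/2)
    return np.array([[f,0,p["cx"]],[0,f,p["cy"]],[0,0,1.]])
def pose():
    s=readout.state(); return np.array(s["eef_pos"]),R.from_euler('xyz',s["tcp_rot"]).as_matrix()
def shot(n):
    P=pose(); p=read_camera(n)
    if n=="wrist":
        M=np.array(p["mount"]); T=np.eye(4);T[:3,:3]=P[1];T[:3,3]=P[0]; C=T@M
    else:
        W=np.eye(4);W[:3,:3]=cv2.Rodrigues(np.array(p["rvec"],float))[0];W[:3,3]=np.ravel(p["tvec"]);C=np.linalg.inv(W)
    p["C"]=C; return p
def w(p,pt): return (p["C"]@np.r_[pt,1])[:3]
def px(p,X):
    W=np.linalg.inv(p["C"]); return cv2.projectPoints(np.array(X,float).reshape(-1,3),cv2.Rodrigues(W[:3,:3])[0],W[:3,3],K(p),np.array(p["distortion"],float))[0].reshape(-1,2)
def save(p,n,box=None,s=1):
    im=p["img"][:,:,::-1]
    if box: im=im[box[1]:box[3],box[0]:box[2]]
    cv2.imwrite("pics/"+n,cv2.resize(im,None,fx=s,fy=s,interpolation=cv2.INTER_CUBIC))
def find(p,names,f=nets.mark_of):
    for n in names:
        for d in f(p,n)[:3]:
            X=w(p,d["point"]); print(n,round(d["confidence"],2),X.round(1),px(p,X).round()[0])
E
cat > a.py <<'E'
from h import *
print(readout.state(), env.grip_point_offset)
for c in ["scene","top"]:
    p=shot(c); save(p,c+"1.png"); print(c,p["C"].round(2).tolist())
    find(p,["handle","stand","jar_top","foot","teeth","flask","tube_rack","tip_box","vial"])
E
python3 a.py
```

```text
pics
{'t': 0.0, 'joints': array([-1.30660962e+00,  4.91586509e-01,  1.55944701e+00, -1.60700862e-05,
        1.09169521e+00, -1.05582094e-01]), 'qvel': array([ 2.14470107e-04,  2.47194445e-04, -1.36071574e-05,  3.47501607e-04,
       -9.87998742e-04,  1.86875018e-03]), 'tau': array([ 2.54856677e-04, -6.12647367e+01, -2.58187151e+01,  6.92519965e-02,
        4.82321181e-02, -1.34558427e-04]), 'eef_pos': array([ 225.83949814, -582.51157183,  214.04584555]), 'tcp_rot': array([-1.57192757e+00,  1.05553118e-04, -2.77181649e+00]), 'ft_force': array([-0.33891939,  0.70079492, -0.73007058]), 'moment': array([ 0.00288779, -0.01145563, -0.00108989]), 'opening': 0.9984435972230293} 18.8
scene [[0.02, 0.78, -0.63, 1240.82], [1.0, -0.0, 0.02, -2.69], [0.02, -0.63, -0.78, 981.44], [0.0, 0.0, 0.0, 1.0]]
handle 0.97 [501.  -90.2 302.9] [206. 126.]
handle 0.3 [505.8 -85.5 130.3] [213. 177.]
stand 0.84 [505.4 -89.8   1.1] [214. 207.]
stand 0.29 [501.5 -88.3  48.5] [213. 195.]
jar_top 0.88 [ 706.  -144.4   50.6] [187. 261.]
jar_top 0.87 [ 563.8 -318.    46.7] [126. 215.]
jar_top 0.76 [497.9 -84.9  98.7
[... 251 characters left out ...]
.]
vial 0.66 [498.  -86.1  99.3] [213. 182.]
top [[-0.01, -1.0, 0.06, 496.31], [-1.0, 0.01, -0.01, 11.01], [0.01, -0.06, -1.0, 1343.23], [0.0, 0.0, 0.0, 1.0]]
handle 0.51 [506.2 -81.2 310. ] [292. 220.]
handle 0.36 [ 438.2 -323.6   -1.1] [361. 242.]
stand 0.88 [501.7 -81.4   4.9] [284. 223.]
jar_top 0.76 [ 707.5 -139.4   52.6] [303. 154.]
jar_top 0.7 [ 566.2 -317.    52.7] [362. 200.]
jar_top 0.63 [397.7  19.5   4.7] [251. 257.]
foot 0.27 [397.1  20.6   2.9] [251. 257.]
teeth 0.58 [500.7 -87.4  -1.3] [285. 223.]
flask 0.63 [ 343.6 -270.9   -1.1] [345. 273.]
tube_rack 0.59 [619.1 113.9   0.9] [220. 186.]
tip_box 0.77 [ 437.8 -320.     0. ] [360. 242.]
vial 0.51 [684.5 -54.4  -0.7] [274. 164.]
```

```bash
python3 - <<'E'
import cv2,numpy as np
a=cv2.imread('pics/scene1.png')[80:300,100:340];b=cv2.imread('pics/top1.png')[120:300,200:400]
a=cv2.resize(a,None,fx=2,fy=2,interpolation=2);b=cv2.resize(b,(int(440*200/180*.65),int(440*.65)),interpolation=2)
c=np.zeros((440,800,3),np.uint8);c[:,:480]=a;c[:b.shape[0],482:482+b.shape[1]]=b[:,:318];cv2.imwrite('pics/ab.png',c)
E
```

```text
(no output)
```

View pics/ab.png

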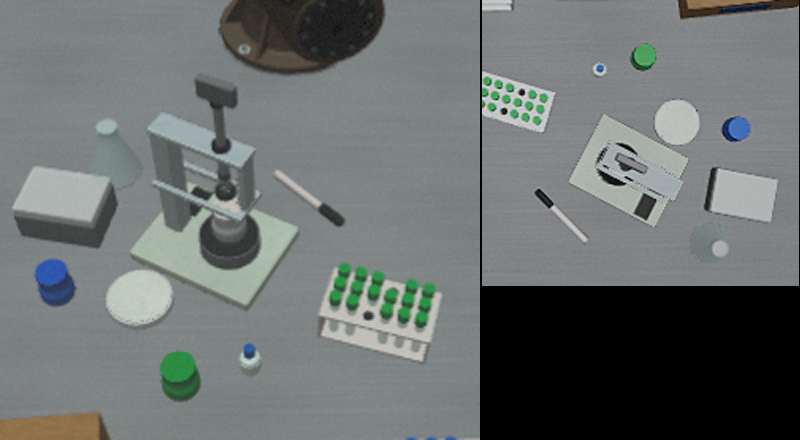

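The wanted handle is the grey T-bar at scene (207,126) on the stand. The look-alikes are for the jar: blue at (127,217), green at (187,262), and the clear one at (213,183) under the foot, which is the one meant. The stand's y axis points about 25° clockwise from world y. I'll go above the handle and check from close up.

{"name": "apply_moves", "arguments": {"increments": [[[0, -6, 0], [0, 0, 0], 9.5], [[0, -6, 0], [0, 0, 0], 9.5], [[0, -6, 0], [0, 0, 0], 9.5], [[-4.4, 0, -3.6], [0, 0, 0], 9.5], [[-4.4, 0, -3.6], [0, 0, 0], 9.5]]}}

```text
t: 1.62
eef_pos: [281.6, -484.2, 399.5]
tcp_rot: [-1.572, 0.001, -2.776]
ft_force: [1.2, -0.6, 0.4]
opening: 0.999
```

{"name": "apply_moves", "arguments": {"increments": [[[-4.4, 0, -3.6], [0, 0, 0], 9.5], [[-4.4, 0, -3.6], [0, 0, 0], 9.5], [[-4.4, 0, -3.6], [0, 0, 0], 9.5], [[-4.4, 0, -3.6], [0, 0, 0], 9.5], [[-4.4, 0, -3.6], [0, 0, 0], 9.5]]}}

```text
t: 2.25
eef_pos: [425.8, -229.2, 400.9]
tcp_rot: [-1.569, 0.002, -2.778]
ft_force: [0.9, -1.1, -0.2]
opening: 0.996
```

{"name": "apply_moves", "arguments": {"increments": [[[-2, 0, -2], [0, -9, 0], 9.5], [[0, 0, 0], [0, -9, 0], 9.5], [[0, 0, 0], [0, -9, 0], 9.5], [[0, 0, 0], [0, -9, 0], 9.5], [[0, 0, 0], [0, -9, 0], 9.5]]}}

```text
t: 2.88
eef_pos: [438.9, -198.0, 401.6]
tcp_rot: [-1.567, 0.0, -1.962]
ft_force: [0.1, 0.4, -0.2]
opening: 0.998
```

```bash
cat > b.py <<'E'
import sys
from h import *
p=shot("wrist"); save(p,sys.argv[1],s=1.2); P,M=pose()
print(P.round(1),np.degrees(readout.state()["tcp_rot"]).round(1),readout.state()["joints"].round(2)); print(p["C"].round(2).tolist())
find(p,["handle","stand","teeth","jar_top","foot"])
print(px(p,[[503,-86,318]]))
p=shot("scene"); find(p,["handle","stand"])
E
python3 b.py w1.png
```

```text
[ 438.9 -198.1  401.6] [ -89.8    0.  -112. ] [-0.56  0.13  1.59  0.    1.41 -0.18]
[[0.92, -0.37, -0.1, 465.79], [-0.38, -0.89, -0.25, -128.55], [0.0, 0.26, -0.96, 571.15], [0.0, 0.0, 0.0, 1.0]]
handle 0.61 [504.1 -82.8 308.4] [276.  49.]
stand 0.66 [500.3 -82.3  -1.4] [263.  86.]
jar_top 0.72 [ 705.3 -141.    48.3] [382.  69.]
jar_top 0.66 [ 569.3 -320.6   52.2] [341. 187.]
[[277.15913103  50.29545932]]
handle 0.94 [498.5 -91.2 308.3] [206. 123.]
stand 0.65 [507.  -92.   -0.9] [213. 208.]
```

View pics/w1.png

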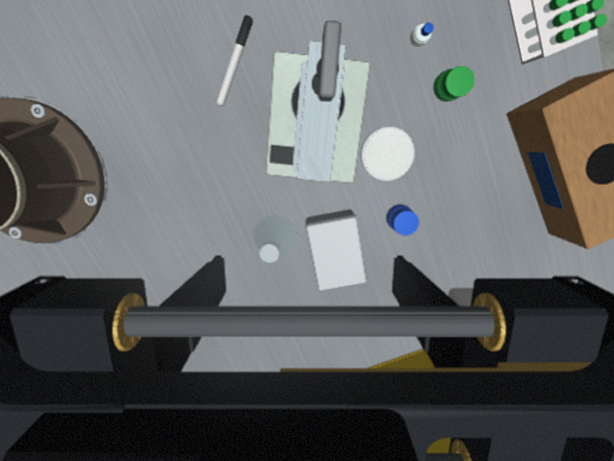

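{"name": "apply_moves", "arguments": {"increments": [[[-5, 0, 1.6], [0, 0, 0], 9.5], [[0, 0, 0], [0, 0, 0], 9.5], [[0, 0, 0], [0, 0, 0], 9.5], [[0, 0, 0], [0, 0, 0], 9.5], [[0, 0, 0], [0, 0, 0], 9.5]]}}

```text
t: 3.95
eef_pos: [473.0, -159.0, 401.7]
tcp_rot: [-1.567, -0.0, -1.974]
ft_force: [-1.0, -0.7, 0.2]
opening: 0.998
```

```bash
python3 b.py w2.png
```

```text
[ 473.  -159.   401.7] [ -89.8   -0.  -113.1] [-0.46  0.16  1.56  0.    1.42 -0.05]
[[0.92, -0.38, -0.1, 500.72], [-0.39, -0.89, -0.24, -89.8], [0.0, 0.26, -0.96, 571.16], [0.0, 0.0, 0.0, 1.0]]
handle 0.59 [501.1 -84.3 304.7] [254. 109.]
stand 0.67 [ 5.01e+02 -8.27e+01  4.00e-01] [255. 112.]
jar_top 0.95 [ 569.8 -322.    50.1] [332. 209.]
jar_top 0.9 [ 706.6 -138.4   48.8] [370.  95.]
[[256.65703829 110.08296163]]
handle 0.84 [503.3 -85.4 303.8] [208. 126.]
stand 0.96 [ 5.037e+02 -8.960e+01  5.000e-01] [214. 207.]
```

View pics/w2.png

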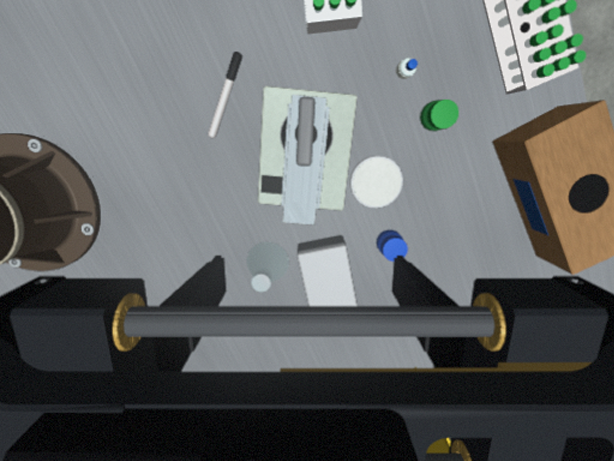

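```bash
cat > c.py <<'E'
from h import *
p=shot("wrist")
g=cv2.cvtColor(p["img"],cv2.COLOR_RGB2GRAY)[74:145,236:276]
g=cv2.resize(g,None,fx=8,fy=8,interpolation=2)
cv2.imwrite("pics/hc.png",g)
D=np.array(p["distortion"],float)
def ray(uv,z):
    n=cv2.undistortPoints(np.array([[uv]],float),K(p),D)[0,0]
    d=p["C"][:3,:3]@np.r_[n,1]; o=p["C"][:3,3]; return o+d*(z-o[2])/d[2]
m=(p["img"].mean(2)<125); m2=np.zeros_like(m); m2[78:142,246:263]=m[78:142,246:263]
n,l,s,c=cv2.connectedComponentsWithStats(m2.astype(np.uint8)); i=1+s[1:,4].argmax(); print(s[i],c[i])
r=cv2.minAreaRect(np.argwhere(l==i)[:,::-1].astype(np.float32)); print(r)
b=cv2.boxPoints(r); q=np.array([ray(u,320) for u in b]); print(q.round(1), q.mean(0))
for k in (0,1):
    d=q[(k+1)%4]-q[k]; print(np.hypot(*d[:2]),np.degrees(np.arctan2(d[1],d[0])))
E
python3 c.py
```

```text
[246  81  17  58 247] [253.66396761 107.20242915]
((254.0, 109.5), (57.0, 16.0), 90.0)
[[ 504.3  -59.5  320. ]
 [ 517.1  -65.   320. ]
 [ 498.1 -110.   320. ]
 [ 484.6 -104.3  320. ]] [501.00184411 -84.70836086 320.        ]
13.91327010754393 -23.098463676202318
48.888491598432225 -112.84709357948057
```

View pics/hc.png

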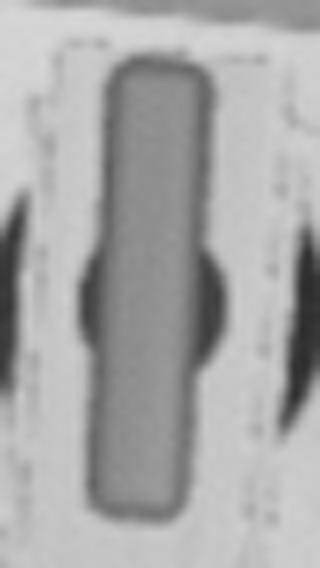

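The crop shows the grey T-bar: its ends are at about (256,81.5) and (253.4,138.4), tilted slightly against the tool.

```bash
sed -i '/^m=/,$d' c.py; cat >> c.py <<'E'
for z in (316,320):
    a=ray((256,81.5),z);b=ray((253.3,138.4),z);d=a-b;print(z,(a+b)/2,np.hypot(*d[:2]),np.degrees(np.arctan2(d[1],d[0])))
    P,M=pose(); t=np.r_[((a+b)/2)[:2],P[2]]-P; print("tool shift mm",(M.T@t).round(1))
for l in [((232,83),(214,480))]: pass
E
python3 c.py
```

```text
316 [501.34662129 -85.16267253 316.        ] 49.6746195593789 63.923439377794345
tool shift mm [-78.4  -0.   -3. ]
320 [501.34135699 -85.22691256 320.        ] 48.89559902013367 63.9234393777943
tool shift mm [-78.4  -0.   -2.9]
```

{"name": "apply_moves", "arguments": {"increments": [[[-4, 0, -0.3], [0, 3, 0], 9.5], [[-3.9, 0, 0], [0, 0, 0], 9.5], [[0, 0, 0], [0, 0, 0], 9.5], [[0, 3, 0], [0, 0, 0], 6], [[0, 0, 0], [0, 0, 0], 6]]}}

```text
t: 5.12
eef_pos: [504.2, -84.5, 371.2]
tcp_rot: [-1.567, -0.0, -2.028]
ft_force: [0.3, -0.1, 1.4]
opening: 0.841
```

```bash
cat > d.py <<'E'
from h import *
P,M=pose(); print(P.round(1),np.degrees(readout.state()["tcp_rot"]).round(1)); print("tool shift to (501.3,-85.2,294):",(M.T@(np.array([501.3,-85.2,294])-P)).round(1))
p=shot("scene"); find(p,["handle"]); save(p,"s2.png",(150,60,270,220),4)
E
python3 d.py
```

```text
[504.2 -84.5 371.2] [ -89.8   -0.  -116.2]
tool shift to (501.3,-85.2,294): [ 1.9 77.2 -2.6]
handle 0.57 [499.3 -87.2 306.3] [207. 124.]
```

{"name": "apply_moves", "arguments": {"increments": [[[0.2, 4, -0.3], [0, 0, 0], 6], [[0, 2.5, 0], [0, 0, 0], 6], [[0, 1.2, 0], [0, 0, 0], 6], [[0, 0, 0], [0, 0, 0], 6], [[0, 0, 0], [0, 0, 0], 6]]}}

```text
t: 5.85
eef_pos: [504.1, -87.8, 300.7]
tcp_rot: [-1.553, 0.002, -2.03]
ft_force: [0.5, -0.3, 0.2]
opening: 0.632
```

```bash
python3 d.py; python3 -c "
from h import *
print(readout.state()['ft_force'],readout.state()['moment'])"
```

```text
[504.1 -87.8 300.7] [-8.900e+01  1.000e-01 -1.163e+02]
tool shift to (501.3,-85.2,294): [-1.1  6.6 -3.8]
handle 0.57 [503.1 -88.5 306.3] [207. 125.]
[-0.15256768 -0.11532224 -0.4706465 ] [-0.0355368  -0.12702748 -0.02146462]
```

View pics/s2.png

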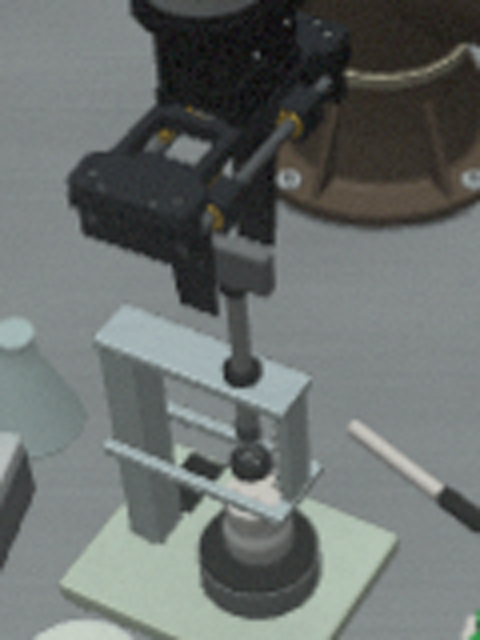

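{"name": "apply_moves", "arguments": {"increments": [[[-0.1, 0.5, -0.35], [-1, 0, 0], 4], [[0, 0, 0], [0, 0, 0], 3], [[0, 0, 0], [0, 0, 0], 2.2], [[0, 0, 0], [0, 0, 0], 1.8], [[0, 0, 0], [0, 0, 0], 1.6]]}}

```text
t: 6.58
eef_pos: [501.4, -85.1, 295.9]
tcp_rot: [-1.571, 0.002, -2.03]
ft_force: [-0.0, 0.1, -0.0]
opening: 0.19
```

{"name": "apply_moves", "arguments": {"increments": [[[0, 0, 0], [0, 0, 0], 1.4], [[0, 0, 0], [0, 0, 0], 1.2], [[0, 0, 0], [0, 0, 0], 1.0], [[0, 0, 0], [0, 0, 0], 0.8], [[0, 0, 0], [0, 0, 0], 0.8]]}}

```text
t: 7.2
eef_pos: [501.6, -85.2, 295.9]
tcp_rot: [-1.57, 0.002, -2.03]
ft_force: [0.3, -0.2, -0.1]
opening: 0.119
```

```bash
cat > s.py <<'E'
from h import *
s=readout.state(); print(s['t'],s['eef_pos'].round(1),np.degrees(s['tcp_rot']).round(1),s['ft_force'].round(2),s['moment'].round(3),s['opening']*95.1)
P,M=pose(); print("grip pt",(P-M[:,1]*18.8).round(1),"tool-frame force",(M.T@s['ft_force']).round(2),'q',s['joints'].round(2))
E
python3 s.py
```

```text
7.2 [501.6 -85.2 295.9] [-9.000e+01  1.000e-01 -1.163e+02] [ 0.31 -0.17 -0.07] [-0.084 -0.205  0.015] 11.3511102177725
grip pt [501.6 -85.3 314.7] tool-frame force [0.02 0.08 0.35] q [-0.3   0.24  1.72  0.    1.17  0.16]
```

{"name": "apply_moves", "arguments": {"increments": [[[0, 0, 0], [0, -4, 0], 0.8], [[0, 0, 0], [0, -8, 0], 0.8], [[0, 0, 0], [0, -8, 0], 0.8], [[0, 0, 0], [0, -8, 0], 0.8], [[0, 0, 0], [0, 0, 0], 0.8]]}}

```text
t: 7.82
eef_pos: [501.5, -85.2, 295.9]
tcp_rot: [-1.57, 0.002, -1.528]
ft_force: [0.5, -0.2, -0.2]
opening: 0.125
```

```bash
python3 s.py
```

```text
7.825 [501.5 -85.2 295.9] [-89.9   0.1 -87.6] [ 0.5  -0.21 -0.21] [-0.067 -0.203 -0.055] 11.900947499522127
grip pt [501.5 -85.2 314.7] tool-frame force [0.23 0.21 0.49] q [-0.3   0.24  1.72  0.    1.17 -0.34]
```

{"name": "apply_moves", "arguments": {"increments": [[[0, 0, 0], [0, -9, 0], 0.8], [[0, 0, 0], [0, -9, 0], 0.8], [[0, 0, 0], [0, -9, 0], 0.8], [[0, 0, 0], [0, -9, 0], 0.8], [[0, 0, 0], [0, -2, 0], 0.8]]}}

```text
t: 8.45
eef_pos: [501.4, -85.3, 296.0]
tcp_rot: [-1.569, 0.0, -0.864]
ft_force: [0.8, -0.7, -0.0]
opening: 0.126
```

```bash
python3 s.py
```

```text
8.45 [501.4 -85.3 296. ] [-89.9   0.  -49.5] [ 0.84 -0.7  -0.01] [-0.075 -0.213 -0.048] 12.010956094308451
grip pt [501.4 -85.3 314.8] tool-frame force [1.07 0.01 0.18] q [-0.3   0.24  1.72  0.    1.17 -1.01]
```

{"name": "apply_moves", "arguments": {"increments": [[[0, 0.4, 0], [0, 0, 0], 0.8], [[0, 0.4, 0], [0, 0, 0], 0.8], [[0, 0.4, 0], [0, 0, 0], 0.8], [[0, 0.4, 0], [0, 0, 0], 0.8], [[0, 0, 0], [0, 0, 0], 0.8]]}}

```text
t: 9.07
eef_pos: [501.4, -85.3, 278.5]
tcp_rot: [-1.569, 0.001, -0.873]
ft_force: [2.3, -0.3, -3.5]
opening: 0.127
```

```bash
python3 s.py
```

```text
9.075 [501.4 -85.3 278.5] [-89.9   0.  -50. ] [ 2.29 -0.32 -3.51] [-0.09  -0.434  0.08 ] 12.1127039724811
grip pt [501.4 -85.3 297.3] tool-frame force [1.72 3.51 1.54] q [-0.3   0.26  1.75  0.    1.13 -1.  ]
```

{"name": "apply_moves", "arguments": {"increments": [[[0, 0.3, 0], [0, 0, 0], 0.8], [[0, 0.3, 0], [0, 0, 0], 0.8], [[0, 0.2, 0], [0, 0, 0], 0.8], [[0, 0.1, 0], [0, 0, 0], 0.8], [[0, 0.1, 0], [0, 0, 0], 0.8]]}}

```text
t: 9.7
eef_pos: [501.4, -85.3, 268.1]
tcp_rot: [-1.569, 0.0, -0.873]
ft_force: [0.2, -0.7, 0.3]
opening: 0.123
```

```bash
python3 s.py;python3 - <<'E'
from h import *
p=shot("scene"); find(p,["foot","jar_top"]);find(p,["foot","handle"],nets.look_for); save(p,"s3.png",(170,100,260,220),5)
E
```

```text
9.7 [501.4 -85.3 268.1] [-89.9   0.  -50. ] [ 0.24 -0.75  0.28] [-0.089 -0.198  0.058] 11.702486006609252
grip pt [501.4 -85.3 286.9] tool-frame force [ 0.73 -0.28 -0.29] q [-0.3   0.27  1.77  0.    1.11 -1.  ]
foot 0.63 [502.6 -85.4 101. ] [213. 183.]
jar_top 0.76 [ 711.3 -142.8   47.1] [187. 264.]
jar_top 0.54 [500.7 -82.1  99.5] [215. 183.]
jar_top 0.32 [507.  -83.7  99.5] [214. 185.]
handle 0.62 [504.9 -93.3 249.4] [206. 144.]
handle 0.26 [ 508.  -119.8   29.3] [202. 202.]
handle 0.19 [515.4 -88.1  72.3] [213. 194.]
```

View pics/s3.png

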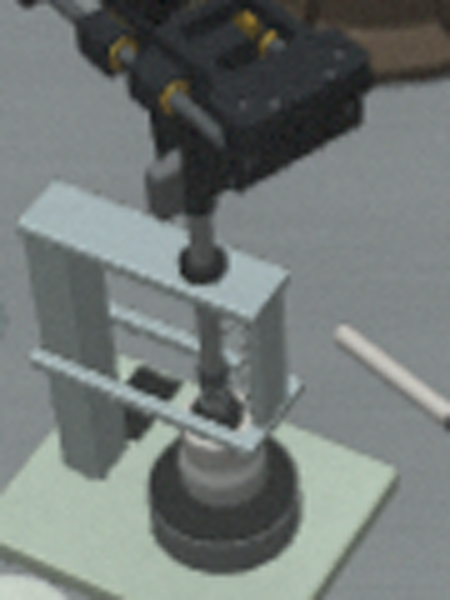

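The foot at (213,183) is at or just above the lid. The force still shows only sliding friction, so I'll keep going down slowly.

{"name": "apply_moves", "arguments": {"increments": [[[0, 0.1, 0], [0, 0, 0], 0.8], [[0, 0.1, 0], [0, 0, 0], 0.8], [[0, 0.1, 0], [0, 0, 0], 0.8], [[0, 0.1, 0], [0, 0, 0], 0.8], [[0, 0.1, 0], [0, 0, 0], 0.8]]}}

```text
t: 10.58
eef_pos: [501.5, -85.3, 263.1]
tcp_rot: [-1.569, 0.0, -0.873]
ft_force: [-0.4, -0.1, 1.9]
opening: 0.122
```

{"name": "apply_moves", "arguments": {"increments": [[[0, 0.1, 0], [0, 0, 0], 0.8], [[0, 0.1, 0], [0, 0, 0], 0.8], [[0, 0.1, 0], [0, 0, 0], 0.8], [[0, 0.1, 0], [0, 0, 0], 0.8], [[0, 0.1, 0], [0, 0, 0], 0.8]]}}

```text
t: 11.2
eef_pos: [501.5, -85.3, 258.2]
tcp_rot: [-1.569, -0.0, -0.873]
ft_force: [-0.9, -0.2, 4.4]
opening: 0.123
```

{"name": "apply_moves", "arguments": {"increments": [[[0, 0.1, 0], [0, 0, 0], 0.8], [[0, 0.1, 0], [0, 0, 0], 0.8], [[0, 0.05, 0], [0, 0, 0], 0.8], [[0, 0, 0], [0, 5, 0], 0.8], [[0, 0, 0], [0, 0, 0], 0.8]]}}

```text
t: 11.82
eef_pos: [501.6, -85.3, 255.7]
tcp_rot: [-1.569, -0.0, -0.962]
ft_force: [-0.7, -0.8, 4.1]
opening: 0.126
```

```bash
python3 s.py
```

```text
11.825 [501.6 -85.3 255.7] [-89.9  -0.  -55.1] [-0.7  -0.83  4.1 ] [-0.103  0.114 -0.076] 11.959004666493415
grip pt [501.5 -85.3 274.5] tool-frame force [ 0.28 -4.1  -1.04] q [-0.3   0.28  1.78  0.    1.08 -0.91]
```

{"name": "apply_moves", "arguments": {"increments": [[[0, 0, 0], [0, 6, 0], 0.8], [[0, 0, 0], [0, 6, 0], 0.8], [[0, 0, 0], [0, 6, 0], 0.8], [[0, 0, 0], [0, 4, 0], 0.8], [[0, 0, 0], [0, 0, 0], 0.8]]}}

```text
t: 12.45
eef_pos: [501.6, -85.3, 255.7]
tcp_rot: [-1.569, 0.001, -1.347]
ft_force: [0.2, -0.1, 4.1]
opening: 0.123
```

```bash
python3 s.py
```

```text
12.45 [501.6 -85.3 255.7] [-89.9   0.  -77.2] [ 0.21 -0.12  4.06] [-0.034  0.099 -0.004] 11.678750601569904
grip pt [501.6 -85.3 274.5] tool-frame force [ 0.16 -4.06  0.19] q [-0.3   0.28  1.78  0.    1.07 -0.52]
```

{"name": "apply_moves", "arguments": {"increments": [[[0, 0, 0], [0, 3, 0], 0.8], [[0, 0, 0], [0, 3, 0], 0.8], [[0, 0, 0], [0, 1.5, 0], 0.8], [[0, 0, 0], [0, 0, 0], 0.8], [[0, 0, 0], [0, 0, 0], 0.8]]}}

```text
t: 13.08
eef_pos: [501.6, -85.2, 255.7]
tcp_rot: [-1.569, 0.001, -1.47]
ft_force: [-1.0, 0.0, 3.5]
opening: 0.126
```

```bash
python3 s.py
```

```text
13.075 [501.6 -85.2 255.7] [-89.9   0.1 -84.2] [-0.98  0.04  3.49] [-0.019  0.047  0.016] 11.941601662485706
grip pt [501.6 -85.2 274.5] tool-frame force [-0.15 -3.49 -0.97] q [-0.3   0.28  1.78  0.    1.07 -0.4 ]
```

{"name": "apply_moves", "arguments": {"increments": [[[0, 0, 0], [0, 1, 0], 0.8], [[0, 0, 0], [0, 1, 0], 0.8], [[0, 0, 0], [0, 0, 0], 0.8], [[0, 0, 0], [0, 0, 0], 0.8], [[0, 0, 0], [0, 0, 0], 0.8]]}}

```text
t: 13.7
eef_pos: [501.6, -85.2, 255.7]
tcp_rot: [-1.569, 0.001, -1.506]
ft_force: [-0.9, 0.3, 3.8]
opening: 0.127
```

```bash
python3 s.py
```

```text
13.7 [501.6 -85.2 255.7] [-89.9   0.1 -86.3] [-0.88  0.26  3.8 ] [0.011 0.108 0.014] 12.097972741098818
grip pt [501.6 -85.2 274.5] tool-frame force [-0.32 -3.8  -0.86] q [-0.3   0.28  1.78  0.    1.07 -0.37]
```

Now at 30° (0.52 rad). I'll take 1° steps, watching the moment and Fz.

{"name": "apply_moves", "arguments": {"increments": [[[0, 0, 0], [0, 1, 0], 0.8], [[0, 0, 0], [0, 1, 0], 0.8], [[0, 0, 0], [0, 0, 0], 0.8], [[0, 0, 0], [0, 0, 0], 0.8], [[0, 0, 0], [0, 0, 0], 0.8]]}}

```text
t: 14.32
eef_pos: [501.6, -85.2, 255.7]
tcp_rot: [-1.569, 0.001, -1.543]
ft_force: [-0.9, -0.4, 3.3]
opening: 0.127
```

```bash
python3 s.py
```

```text
14.325 [501.6 -85.2 255.7] [-89.9   0.1 -88.4] [-0.91 -0.44  3.34] [0.006 0.069 0.039] 12.084321489229422
grip pt [501.6 -85.2 274.5] tool-frame force [ 0.41 -3.34 -0.92] q [-0.3   0.28  1.78  0.    1.07 -0.33]
```

{"name": "apply_moves", "arguments": {"increments": [[[0, 0, 0], [0, 1, 0], 0.8], [[0, 0, 0], [0, 0, 0], 0.8], [[0, 0, 0], [0, 0, 0], 0.8], [[0, 0, 0], [0, 0, 0], 0.8], [[0, 0, 0], [0, 0, 0], 0.8]]}}

```text
t: 14.95
eef_pos: [501.6, -85.2, 255.7]
tcp_rot: [-1.569, 0.001, -1.562]
ft_force: [-0.9, -0.3, 3.4]
opening: 0.126
```

```bash
python3 s.py
```

```text
14.95 [501.6 -85.2 255.7] [-89.9   0.1 -89.5] [-0.87 -0.29  3.44] [-0.069  0.119  0.026] 11.977104086175645
grip pt [501.6 -85.2 274.5] tool-frame force [ 0.27 -3.44 -0.87] q [-0.3   0.28  1.78  0.    1.07 -0.31]
```

{"name": "apply_moves", "arguments": {"increments": [[[0, 0, 0], [0, 1, 0], 0.8], [[0, 0, 0], [0, 0, 0], 0.8], [[0, 0, 0], [0, 0, 0], 0.8], [[0, 0, 0], [0, 0, 0], 0.8], [[0, 0, 0], [0, 0, 0], 0.8]]}}

```text
t: 15.58
eef_pos: [501.6, -85.2, 255.7]
tcp_rot: [-1.569, 0.001, -1.58]
ft_force: [0.2, -0.1, 4.7]
opening: 0.123
```

```bash
python3 s.py
```

```text
15.575 [501.6 -85.2 255.7] [-89.9   0.1 -90.6] [ 0.18 -0.12  4.73] [-0.076  0.061 -0.03 ] 11.699784437742123
grip pt [501.6 -85.2 274.5] tool-frame force [ 0.11 -4.73  0.19] q [-0.3   0.28  1.78  0.    1.07 -0.29]
```

{"name": "apply_moves", "arguments": {"increments": [[[0, 0, 0], [0, 1, 0], 0.8], [[0, 0, 0], [0, 0, 0], 0.8], [[0, 0, 0], [0, 0, 0], 0.8], [[0, 0, 0], [0, 0, 0], 0.8], [[0, 0, 0], [0, 0, 0], 0.8]]}}

```text
t: 16.2
eef_pos: [501.6, -85.2, 255.7]
tcp_rot: [-1.569, 0.001, -1.599]
ft_force: [0.7, 0.2, 3.3]
opening: 0.124
```

```bash
python3 s.py
```

```text
16.2 [501.6 -85.2 255.7] [-89.9   0.1 -91.6] [0.65 0.24 3.3 ] [-0.067  0.052  0.023] 11.825334975202953
grip pt [501.6 -85.2 274.5] tool-frame force [-0.26 -3.29  0.65] q [-0.3   0.28  1.78  0.    1.07 -0.27]
```

{"name": "apply_moves", "arguments": {"increments": [[[0, 0, 0], [0, 1.5, 0], 0.8], [[0, 0, 0], [0, 0, 0], 0.8], [[0, 0, 0], [0, 0, 0], 0.8], [[0, 0, 0], [0, 0, 0], 0.8], [[0, 0, 0], [0, 0, 0], 0.8]]}}

```text
t: 16.82
eef_pos: [501.6, -85.2, 255.7]
tcp_rot: [-1.569, 0.001, -1.627]
ft_force: [0.1, 0.3, 3.9]
opening: 0.125
```

```bash
python3 s.py
```

```text
16.825 [501.6 -85.2 255.7] [-89.9   0.1 -93.2] [0.11 0.33 3.93] [-0.104  0.118  0.002] 11.921804225602967
grip pt [501.6 -85.2 274.5] tool-frame force [-0.34 -3.93  0.1 ] q [-0.3   0.28  1.78  0.    1.07 -0.24]
```

{"name": "apply_moves", "arguments": {"increments": [[[0, 0, 0], [0, 1.5, 0], 0.8], [[0, 0, 0], [0, 0, 0], 0.8], [[0, 0, 0], [0, 0, 0], 0.8], [[0, 0, 0], [0, 0, 0], 0.8], [[0, 0, 0], [0, 0, 0], 0.8]]}}

```text
t: 17.45
eef_pos: [501.6, -85.2, 255.7]
tcp_rot: [-1.569, 0.001, -1.655]
ft_force: [0.0, -0.1, 3.1]
opening: 0.126
```

```bash
python3 s.py
```

```text
17.45 [501.6 -85.2 255.7] [-89.9   0.1 -94.8] [ 0.03 -0.13  3.11] [-0.009  0.083 -0.036] 11.95160751161036
grip pt [501.6 -85.2 274.5] tool-frame force [ 0.12 -3.11  0.05] q [-0.3   0.28  1.78  0.    1.07 -0.22]
```

{"name": "apply_moves", "arguments": {"increments": [[[0, 0, 0], [0, 2, 0], 0.8], [[0, 0, 0], [0, 1, 0], 0.8], [[0, 0, 0], [0, 0, 0], 0.8], [[0, 0, 0], [0, 0, 0], 0.8], [[0, 0, 0], [0, 0, 0], 0.8]]}}

```text
t: 18.08
eef_pos: [501.6, -85.2, 255.6]
tcp_rot: [-1.569, 0.002, -1.711]
ft_force: [0.0, 0.2, 4.4]
opening: 0.124
```

```bash
python3 s.py
```

```text
18.075 [501.6 -85.2 255.6] [-89.9   0.1 -98.1] [0.04 0.23 4.39] [-0.071  0.144 -0.001] 11.799068052664346
grip pt [501.6 -85.2 274.4] tool-frame force [-0.24 -4.39  0.01] q [-0.3   0.28  1.78  0.    1.07 -0.16]
```

{"name": "apply_moves", "arguments": {"increments": [[[0, 0, 0], [0, 2, 0], 0.8], [[0, 0, 0], [0, 1, 0], 0.8], [[0, 0, 0], [0, 0, 0], 0.8], [[0, 0, 0], [0, 0, 0], 0.8], [[0, 0, 0], [0, 0, 0], 0.8]]}}

```text
t: 18.7
eef_pos: [501.7, -85.2, 255.7]
tcp_rot: [-1.569, 0.002, -1.768]
ft_force: [-0.5, -0.4, 3.6]
opening: 0.129
```

```bash
python3 s.py
```

```text
18.7 [501.7 -85.2 255.7] [-8.990e+01  1.000e-01 -1.013e+02] [-0.53 -0.42  3.64] [-0.07   0.092 -0.   ] 12.249879371644337
grip pt [501.6 -85.2 274.5] tool-frame force [ 0.51 -3.64 -0.43] q [-0.3   0.28  1.78  0.    1.07 -0.1 ]
```

{"name": "apply_moves", "arguments": {"increments": [[[0, 0, 0], [0, 3, 0], 0.8], [[0, 0, 0], [0, 2, 0], 0.8], [[0, 0, 0], [0, 0, 0], 0.8], [[0, 0, 0], [0, 0, 0], 0.8], [[0, 0, 0], [0, 0, 0], 0.8]]}}

```text
t: 19.32
eef_pos: [501.7, -85.2, 255.6]
tcp_rot: [-1.569, 0.002, -1.856]
ft_force: [1.1, -0.1, 4.8]
opening: 0.127
```

```bash
python3 s.py
```

```text
19.325 [501.7 -85.2 255.6] [-8.990e+01  1.000e-01 -1.063e+02] [ 1.13 -0.12  4.83] [-0.016  0.075 -0.013] 12.061437065949232
grip pt [501.6 -85.2 274.4] tool-frame force [-0.21 -4.83  1.13] q [-0.3   0.28  1.78  0.    1.07 -0.01]
```

{"name": "apply_moves", "arguments": {"increments": [[[0, 0, 0], [0, 3, 0], 0.8], [[0, 0, 0], [0, 3, 0], 0.8], [[0, 0, 0], [0, 1, 0], 0.8], [[0, 0, 0], [0, 1, 0], 0.8], [[0, 0, 0], [0, 0, 0], 0.8]]}}

```text
t: 19.95
eef_pos: [501.7, -85.2, 255.7]
tcp_rot: [-1.569, 0.002, -1.997]
ft_force: [-0.4, 0.5, 3.8]
opening: 0.123
```

```bash
python3 s.py
```

```text
19.95 [501.7 -85.2 255.7] [-8.990e+01  1.000e-01 -1.144e+02] [-0.35  0.54  3.81] [ 0.016  0.11  -0.071] 11.679596904370204
grip pt [501.6 -85.2 274.5] tool-frame force [-0.35 -3.81 -0.54] q [-0.3   0.28  1.78  0.    1.07  0.13]
```

It turned freely to about 0.03 rad, so the pin is in a notch. Releasing slowly.

{"name": "apply_moves", "arguments": {"increments": [[[0, 0, 0], [0, 0, 0], 1.3], [[0, 0, 0], [0, 0, 0], 1.6], [[0, 0, 0], [0, 0, 0], 2.5], [[0, 0, 0], [0, 0, 0], 4], [[0, 0, 0], [0, 0, 0], 5]]}}

```text
t: 20.58
eef_pos: [501.3, -85.1, 254.8]
tcp_rot: [-1.571, 0.002, -1.997]
ft_force: [0.1, -0.3, -0.0]
opening: 0.412
```

{"name": "apply_moves", "arguments": {"increments": [[[0, 0, 0], [0, 0, 0], 5], [[0, -2, 0], [0, 0, 0], 5], [[0, -4, 0], [0, 0, 0], 5], [[0, -4, 0], [0, 0, 0], 5], [[0, -2, 0], [0, 0, 0], 5]]}}

```text
t: 21.2
eef_pos: [500.7, -85.1, 376.9]
tcp_rot: [-1.575, 0.002, -1.997]
ft_force: [0.9, 0.1, -0.3]
opening: 0.524
```

{"name": "apply_moves", "arguments": {"increments": [[[6, 0, 0], [0, 0, 0], 5], [[3, 0, 0], [0, 0, 0], 5], [[0, 0, 0], [0, 0, 0], 5], [[0, 0, 0], [0, 0, 0], 5], [[0, 0, 0], [0, 0, 0], 5]]}}

```text
t: 21.82
eef_pos: [463.7, -167.5, 378.6]
tcp_rot: [-1.571, 0.002, -1.994]
ft_force: [-0.1, 0.6, -1.1]
opening: 0.525
```

```bash
python3 s.py; python3 - <<'E'
from h import *
W=shot("wrist"); find(W,["handle"])
p=shot("scene"); find(p,["handle","foot","jar_top"])
a=cv2.resize(p["img"][100:220,150:270],(480,480),interpolation=2); b=W["img"][60:180,200:320]; b=cv2.resize(b,(320,320),interpolation=2)
c=np.zeros((480,800,3),np.uint8); c[:,:480]=a; c[:320,480:]=b; cv2.imwrite("pics/e.png",c[:,:,::-1])
E
```

```text
21.825 [ 463.7 -167.5  378.6] [-9.000e+01  1.000e-01 -1.142e+02] [-0.05  0.58 -1.15] [-0.027 -0.095 -0.032] 49.91959165330227
grip pt [ 463.7 -167.6  397.4] tool-frame force [-0.5   1.15 -0.29] q [-0.48  0.16  1.61  0.    1.37 -0.06]
handle 0.7 [503.4 -80.8 265.3] [259.  94.]
handle 0.88 [498.9 -88.  265.5] [208. 137.]
foot 0.37 [505.9 -82.8  97.7] [214. 185.]
foot 0.33 [501.6 -86.8  49.1] [214. 195.]
jar_top 0.69 [500.8 -83.7  99.9] [214. 183.]
jar_top 0.66 [ 563.  -319.5   46.8] [125. 214.]
jar_top 0.6 [ 713.2 -143.4   47.2] [187. 264.]
```

View pics/e.png

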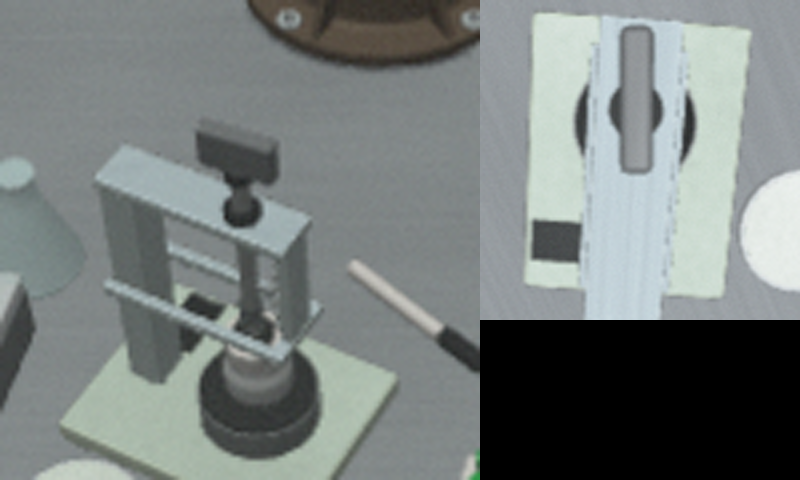

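The handle at (208,137) is free and in line with the stand. It sits at z≈265, which puts the spring about 12 mm compressed on the upright clear jar at (214,184). Nothing around it has moved, so I'm handing in.

```bash
python3 -c "
from h import *
print(env.job_done())"
```

```text
the job is handed in; nothing more can be done
None
```

The sample jar is secured in its holder, and I handed the job in at about 22 s of the 72 s allowed. No verdict was reported.

**What I did**
- **Freeing the rod:** I gripped the T-handle and turned it about 1.17 rad anticlockwise, with the foot still off the jar.
- **Pressing the lid:** I slid the rod down about 40 mm. The upward force began to rise about 1 mm below TCP z 268, and I stopped at 255.7, so the spring was compressed about 12 mm.
- **Locking:** I turned the handle back in small steps to about 0.03 rad and met no tooth. The moment stayed within about 0.08 N m and the vertical force between 3 and 5 N.
- **Letting go:** I opened the gripper slowly and backed the arm off.

**Last checks**
- **Handle:** it is in line with the stand, and both cameras put its centre at z ≈ 265 mm. That leaves the spring about 12 mm compressed, or about 4.8 N.
- **Jar and foot:** the jar looks upright. The networks put the foot within about 5 mm of the lid's centre, though the foot detection was weak (confidence 0.37).
- **Bystanders and arm:** the bystanders that show in the last crops look where they were; I did not recheck the others. The arm is clear of everything.

No check failed. The contact force on the lid is worked out from the handle's height and the wrist force, not measured directly.

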